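# Clear and re-edge the bench trimmer

## Robot

A 6-joint arm with a two-finger parallel gripper is mounted at the origin on a cart in front of the work surface, level with it; the furniture and walls round the work are solid. World frame = base frame: x ahead of the robot, y to its left, z up, the work surface at z = 0. Lengths are in mm, angles in rad, forces in N, time in s.
With the tool pointing down it reaches from about 275 to 750 mm from the base axis. Payload 10.2 kg.
Tool frame: the origin (TCP) lies at the very end of the fingers, on their centre line; the grasp point (between the pads) lies 19 mm behind it; z points along the fingers, y is the line along which they close (so a half turn about z gives the same grasp; the last joint's range is limited). The gripper opens to 85 mm and grips with 20 to 120 N. Pads are 22 mm wide; open, the fingers measure 114 mm over their backs; the gripper's body (76 mm by 85 mm) begins 54 mm behind the grasp point. The pads swing forward as they close: fully open they stand 13 mm farther back than shut.
Start: joints at [-1.363, 0.313, 1.498, -0, 1.331, -0.223], TCP at [219.227, -477.044, 231.294] pointing down, gripper open.
Joint ranges: [-2.94, 2.94], [-0.97, 2.17], [0.19, 2.56], [-1.23, 4.37], [0.02, 3.11], [-2.88, 2.88]. Speed limits (rad/s): [2.39, 2.39, 3.01, 3.14, 3.14, 3.14].

## Interface

Orientations are given as a unit quaternion [w, x, y, z].
In Python, from rig import telemetry, optics, ctrl gives the robot as it stands.
- The arm moves only by the tool servo_tool, never from a script. Its argument "deltas" is a list of rows, each a list of 3 entries, a list of its own where there are three numbers: the shift along the tool's x, y, z in units of 20 cm (1.0 is 20 cm), then the turn, a rotation vector about the tool's x, y, z in units of 90 degrees (1.0 is 90 degrees), then the opening, from 0 (shut) to 1 (fully open). A call has 1 to 8 rows; each row shifts and turns the commanded pose from where the row before left it, along the tool's axes as they then stand; what a row does not reach is not made up. A row lasts 1/10 s, in which the tool goes at most 50 mm and 8.59 degrees, less where a joint would pass 70% of its speed; a pose out of reach is approached as far as the arm can. A call with a number of a shift or a turn outside -1 to 1 is refused whole. A call with a gripper value outside its range is refused whole. The fingers move at their own pace and stop on an object; "squeeze" is the grip in N (left out, the last holds). Time passes only in rows, so rows that do not move let the fingers close. It gives the time, the measured TCP pose, the force, the opening and the grip force at its end, in the units of the state.
- telemetry.sense(): the state, without advancing time (a new reading comes with each control period).
- optics.capture(name): name is "side" or "top"; returns the picture (480x640x3 uint8, blue, green, red); there is no depth.
- optics.camera_model(name): a dict with "vfov" (degrees; the focal length in pixels is half the picture's height over the tangent of half this angle, whatever the lens; pixels are square), "cx", "cy" (the principal point, pixels), "R" (3x3) and "t" (3): a world point X has camera coordinates R X + t. Camera axes: x right, y down, z forward; pixel columns grow to the right and rows downward; lengths in mm; the calibration is good to about 2 mm. A picture is of the moment at which its call begins. camera_model takes no time and is no camera call.
- ctrl.finish_job(): hands the job in; it is judged then, once.
The state is a dict: "time_s": time; "joints": joint angles; "dq": joint speeds; "tau": joint torques, N m; "eef_pos": TCP position; "ee_rot": TCP orientation; "force": force on the tool from outside, world axes, zero at the start; "wrist_torque": the same for the moment, N m; "grip_width": opening from 0.0 (shut) to 1.0 (fully open); "grip_force": force on a finger pad.
Only numpy, scipy, OpenCV 4.12 (cv2) and the standard library are available. Lean on these libraries where they do the work, as an engineer would, in place of code of your own. Each camera call takes 0.05 s, during which the arm holds its last target. There are 200 camera calls.

## Task

Get the bench trimmer ready for the next job: slide every metal offcut lying on its deck over the far ledge so that it drops into the chute behind (push them along the deck, do not lift them), and reverse the double-ended knife: swing its keeper aside, take the knife out, turn it end for end, seat it fully home in its holder with the unused, unchipped edge to the chute, and swing the keeper right back across it. Last of all, push the guard door shut until it seats past its spring catch; leave the other things on the bench where they are.

Things in the scene. Friction and masses are not known exactly. Their poses are not given: they have to be found in the camera images.
- trimmer: White bench trimmer, fixed, 330 mm wide (y), 325 deep (x). Origin on the bench; +x from door to chute, +y left seen from the door. Steel deck 100 mm high, x -170 to +20, y -174 to +144, side curbs 24 high, a stop bar 8 high at x -131 to -125. Front guard 50 mm above the deck at x -170 to -160: panels y 104 to 150 and -180 to -82, door between. Gearbox, crank at right to y -265, 82 mm high.
- ledge (a point): On the edge of the deck towards the chute (trimmer x = +20 mm), 35 mm left of the trimmer's centre line, at deck height, 100 mm. The ledge runs along the trimmer's y; axes as the trimmer's.
- chute_floor (a point): Middle of the chute's floor, 12 mm above the bench. The open chute spans trimmer x 20 to 147, y -174 to +144 mm: a 54 degree steel slope below the ledge, then the floor (x 76 to 147); its walls end 128 mm above the bench.
- offcut_1: Solid flat aluminium bar offcut, 30 x 84 x 18 mm. Starts lying on the deck, long side roughly along the ledge; origin: centre of its underside; x across it, y along it, z up. May be absent.
- offcut_2: Aluminium angle offcut, 32 x 74 x 30 mm, 5 mm thick: one leg flat on the deck, the other upright along its -x side, which lies towards the door. Starts lying on the deck, long side roughly along the ledge; origin: centre of its underside; x across it, y along it, z up. May be absent.
- offcut_3: Aluminium channel offcut, 34 x 80 x 20 mm, 4 mm thick, open side up. Starts lying on the deck, long side roughly along the ledge; origin: centre of its underside; x across it, y along it, z up. May be absent.
- offcut_4: Short aluminium bar offcut with rounded edges, 26 x 64 x 26 mm. Starts lying on the deck, long side roughly along the ledge; origin: centre of its underside; x across it, y along it, z up. May be absent.
- knife: Double-ended steel knife bar, 150 mm long (x), 20 wide (y), 22 tall, about 0.2 kg. Origin: middle of its underside. A notch 14 mm wide, 5 deep runs across under its middle. The sloping edge at its -x end is straight and unused, that at its +x end chipped and stepped. Starts seated in the holder at the right of the deck, chipped end to the chute.
- knife_fresh_end (a point): On the knife's unused edge, 75 mm from the knife's middle.
- knife_seat (a point): Centre of the holder's floor, 8 mm above the deck; here the knife's origin comes home, the knife along x (axes as the trimmer's), working end to +x. Open-topped channel 25 mm wide between cheeks 13 tall with chamfered lips, x -70 to -28 and +28 to +45: fingers fit between. Stop at x -78. A rib 10 x 4 mm high across x = 0 enters the knife's notch: off by over 2 mm, the knife rides 4 mm high.
- keeper (a joint): Angle in rad of the steel keeper, a 13 mm wide arm that swings level, 24 to 32 mm above the holder's floor, about a post at x +37, y +36 mm of knife_seat. 0 (its stop): it points to the trimmer's -y, across the knife, and holds it down; starts 0 to 0.25. Grows counter-clockwise from above; at 1.57 it points to the chute and the knife is free; ends at 1.6. Stays where it is left.
- keeper_pin (a point): Top centre of the black upright pin on the keeper, 12 mm thick, 24 mm tall above the arm, 52 mm from the keeper's axis: take the keeper by it. Its top is 56 mm above the holder's floor, the highest point round the holder.
- guard_door (a joint): Angle of the guard door in rad: 0 shut against its stop, grows as it opens towards the robot; starts 0.6 to 1.0. It turns lightly and stays where it is left. The catch's spring roller meets it at about 0.09; once pushed past 0.045 (5 to 10 N at mid door) the roller holds it shut, short of that it springs back.
- guard_door_hinge (a point): On the vertical hinge axis at the left (+y) end of the door, at half its height (126 mm above the bench). Axes turn with the door: it extends 165 mm along -y (plus a 10 mm nose), is 10 mm thick, 3 to 50 mm above deck height; its outer face looks to -x.
- guard_door_face (a point): On the door's outer face, 120 mm from the hinge axis, at half its height: the place to push. Axes as the hinge point's; the face looks to -x.
- forceps: Steel forceps, 16 x 128 x 9 mm, flat on the bench left of the analyser. Leave it.
- dropper: Small dropper bottle, 24 mm wide, 62 mm tall, upright on the bench in front of the analyser's left side. Leave it.
- petri: Petri dish, 62 mm wide, 13 mm tall, on the bench in front of the trimmer, below the guard door. Leave it.
Mind the look-alikes: they are no part of the job. Leave any green look-alike of the offcut_2 alone.

How it is judged:
By the outcome, as a careful person would: the job done as asked, in the order asked, and still so for the second after the job is handed in, with the robot touching nothing.
Of offcut_1, offcut_2, offcut_3, offcut_4 only 2 to 4 are there at a start; the rules pass over those that are not, and their reading is None.
At some moment in a run one of offcut_1, offcut_2, offcut_3, offcut_4 may be knocked a few centimetres aside while the robot is not near it.
Once in a run the grip may slacken for a moment while it holds something.
It also fails if it takes over 192 s, if anything falls off the work surface, if the arm or the gripper's body presses on something with over 40 N, if the wrist force passes 120 N, or if a joint passes its speed limit or range.

## Working session

There is one attempt and no reset: what is moved stays moved. The work goes in short steps, Python scripts to look and compute and a tool call to move; the robot and the scene stay as the last step left them, time stands still between calls to the robot, and variables do not carry over. Pictures are saved under pics/ and viewed, at most 14 in all, crops included, and the job is handed in when it is done.

Besides the shell and the picture viewer there is one more tool, called as name(argument=value, ...) on one line, values as JSON. servo_tool: Moves the arm, as the interface text tells. Its arguments: {"type":"object","properties":{"deltas":{"type":"array"},"squeeze":{"type":"number"}},"required":["deltas"]}

```bash
mkdir -p pics; ls; cat > h.py <<'E'
import numpy as np, cv2
from rig import telemetry, optics, ctrl
def K(n):
    m=optics.camera_model(n); f=240/np.tan(np.radians(m['vfov'])/2)
    return f,m['cx'],m['cy'],np.array(m['R']),np.array(m['t'])
def ray(n,u,v):
    f,cx,cy,R,t=K(n); d=R.T@np.array([(u-cx)/f,(v-cy)/f,1]); return -R.T@t,d
def onz(n,u,v,z):
    o,d=ray(n,u,v); return o+d*(z-o[2])/d[2]
def proj(n,X):
    f,cx,cy,R,t=K(n); c=R@np.array(X)+t; return cx+f*c[0]/c[2],cy+f*c[1]/c[2]
def tri(a,b):
    (o1,d1),(o2,d2)=ray('top',*a),ray('side',*b)
    s=np.linalg.lstsq(np.c_[d1,-d2],o2-o1,rcond=None)[0]
    p,q=o1+d1*s[0],o2+d2*s[1]; return (p+q)/2,np.linalg.norm(p-q)
def shot(n,name,crop=None,s=1):
    i=optics.capture(n); cv2.imwrite('pics/raw_'+name+'.png',i)
    if crop: i=i[crop[1]:crop[3],crop[0]:crop[2]]
    cv2.imwrite('pics/'+name+'.png',cv2.resize(i,None,fx=s,fy=s,interpolation=cv2.INTER_CUBIC)); return i
E
python3 - <<'E'
from h import *
np.set_printoptions(precision=3,suppress=True)
a=shot('top','t0');b=shot('side','s0')
for n in('top','side'):
    m=optics.camera_model(n);print(m)
    f,cx,cy,R,t=K(n);print(f,-R.T@t)
print(telemetry.sense())
E
```

```text
pics
{'vfov': 52.56438819636399, 'cx': 309.8299256846496, 'cy': 239.59859519377082, 'R': array([[ 0.004, -1.   ,  0.002],
       [-0.999, -0.004, -0.053],
       [ 0.053, -0.002, -0.999]]), 't': array([-194.568,  513.845, 1417.353])}
485.9832696750298 [ 439.128 -189.637 1442.909]
{'vfov': 52.56819546936582, 'cx': 320.1685267091658, 'cy': 248.17825875211778, 'R': array([[ 0.991,  0.136,  0.003],
       [ 0.069, -0.481, -0.874],
       [-0.118,  0.866, -0.486]]), 't': array([-479.254,   -0.7  , 1561.074])}
485.9426026154552 [  658.568 -1287.037   759.25 ]
{'time_s': 0.1, 'joints': array([-1.363,  0.313,  1.498, -0.   ,  1.331, -0.223]), 'dq': array([-0.001, -0.004, -0.002,  0.   , -0.001,  0.001]), 'tau': array([  0.002, -41.29 , -26.014,  -0.   ,   0.003,   0.   ]), 'eef_pos': array([ 219.17 , -476.799,  230.8  ]), 'ee_rot': array([-0.001,  0.977,  0.214, -0.   ]), 'force': array([-0.307,  1.419, -0.09 ]), 'wrist_torque': array([ 0.032,  0.011, -0.02 ]), 'grip_force': 0.0, 'grip_width': 1.0001035204269242}
```

View pics/t0.png

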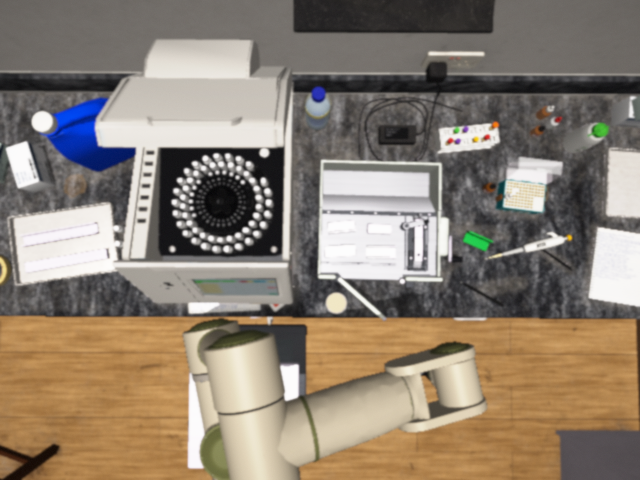

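View pics/s0.png

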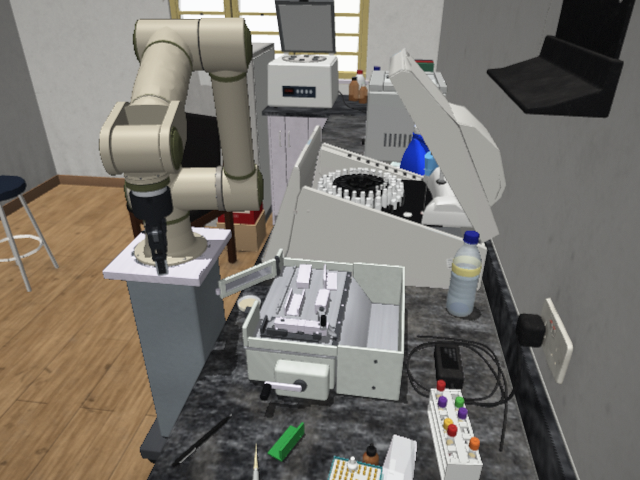

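```bash
python3 - <<'E'
import cv2
i=cv2.imread('pics/raw_t0.png')[200:325,310:455]; cv2.imwrite('pics/t0c.png',cv2.resize(i,None,fx=4.8,fy=4.8,interpolation=cv2.INTER_CUBIC))
i=cv2.imread('pics/raw_s0.png')[245:395,212:412]; cv2.imwrite('pics/s0c.png',cv2.resize(i,None,fx=4,fy=4,interpolation=cv2.INTER_CUBIC))
E
```

```text
(no output)
```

View pics/t0c.png

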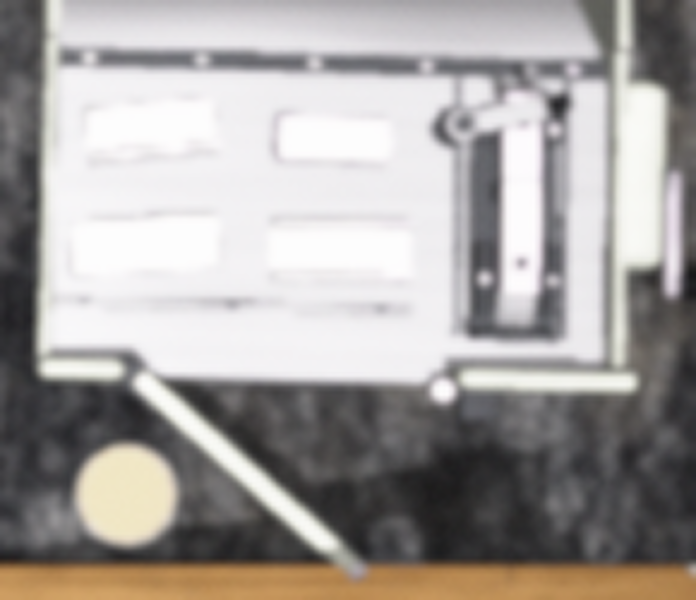

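View pics/s0c.png

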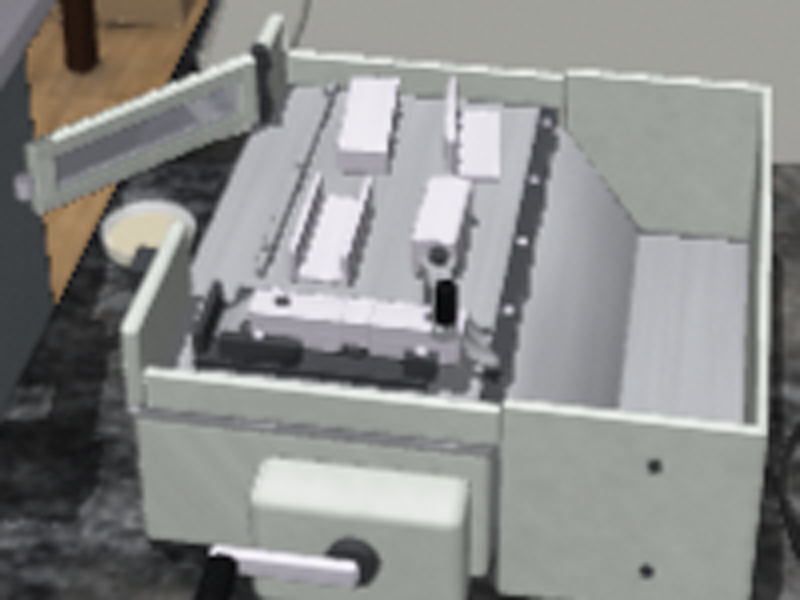

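```bash
python3 - <<'E'
from h import *
np.set_printoptions(precision=1,suppress=True)
c=lambda u,v:(310+(u+.5)/4.8-.5,200+(v+.5)/4.8-.5)
s=lambda u,v:(212+(u+.5)/4-.5,245+(v+.5)/4-.5)
L=onz('top',*c(40,380),150);R=onz('top',*c(638,391),150)
d=L-R; th=np.arctan2(d[1],d[0])-np.pi/2; print('front',L,R,np.linalg.norm(d),'yaw',th)
Rm=np.array([[np.cos(th),-np.sin(th)],[np.sin(th),np.cos(th)]])
O=(L[:2]+R[:2])/2-Rm@[-170,-15]; print('O',O)
def T(p): return Rm.T@(p[:2]-O)
for n,p,z in [('ledgeL',(60,50),100),('ledgeR',(610,62),100),('post',(460,125),144),('pin',(557,103),164),('knife far',(521,92),130),('knife near',(518,322),112),('hinge',(143,372),150),('doortip',(362,572),150),
 ('angle',(150,130),105),('bar26',(335,138),126),('bar18',(145,245),118),('chan',(340,250),120),('petri',(127,494),13)]:
    w=onz('top',*c(*p),z); print(n,w,T(w))
for n,a,b in [('pin',(557,103),(445,285))]:
    p,e=tri(c(*a),s(*b));print(n,p,e,T(p))
np.savez('fr.npz',Rm=Rm,O=O,th=th)
E
```

```text
front [ 403.4 -214.3  150. ] [ 398.4 -545.   150. ] 330.691236526673 yaw -0.014870723578020772
O [ 571.1 -367.2]
ledgeL [ 592.3 -226.3  100. ] [ 19.1 141.1]
ledgeR [ 586.6 -544.5  100. ] [  18.1 -177.1]
post [ 546.1 -448.7  144. ] [-23.8 -81.9]
pin [ 556.8 -498.2  164. ] [ -12.4 -131.3]
knife far [ 566.1 -486.1  130. ] [  -3.3 -119. ]
knife near [ 436.2 -487.4  112. ] [-133.1 -122.2]
hinge [ 408.  -271.2  150. ] [-164.5   93.5]
doortip [ 298.6 -391.8  150. ] [-272.1  -28.7]
angle [ 545.7 -278.1  105. ] [-26.7  88.7]
bar26 [ 539.9 -381.4  126. ] [-31.  -14.7]
bar18 [ 479.2 -274.4  118. ] [-93.3  91.4]
chan [ 476.7 -384.9  120. ] [-94.2 -19.1]
petri [ 330.4 -270.1   13. ] [-242.1   93.4]
pin [ 557.3 -499.   160.6] 0.38314966899362085 [ -11.9 -132. ]
```

```bash
cat >> h.py <<'E'
np.set_printoptions(precision=3,suppress=True)
F=np.load('fr.npz'); Rm,O,th=F['Rm'],F['O'],float(F['th'])
def T(p): return np.r_[Rm.T@(np.array(p[:2])-O),p[2:]]
def W(p): return np.r_[Rm@np.array(p[:2])+O,p[2:]]
from scipy.spatial.transform import Rotation as RR
def st():
    s=telemetry.sense(); q=s['ee_rot']; r=RR.from_quat(np.r_[q[1:],q[0]]).as_matrix()
    return s,np.array(s['eef_pos']),r
def d(p): # tool-axis shift (units of 20cm) to trimmer point
    s,e,r=st(); return r.T@(W(p)-e)/200
E
python3 - <<'E'
from h import *
c=lambda u,v:(310+(u+.5)/4.8-.5,200+(v+.5)/4.8-.5)
for n,p,z in [('angle near',(150,163),100),('bar26 near',(335,163),100),('bar18 near',(145,280),100),('chan near',(340,284),100),('bar18 far',(145,213),118),('chan far',(340,217),120),('b26 far',(335,111),126),('ang far',(150,100),105)]:
    print(n,T(onz('top',*c(*p),z)))
s,e,r=st();print(r, (W([0,0])))
# after rotation to th: deltas from current pos to above (-62,90)
print([ (T(W(p))-T(e))[:3]/200 for p in [(-62,90,190),(-62,-17,190)]])
E
```

```text
angle near [-45.382  88.103 100.   ]
bar26 near [-43.401 -18.651 100.   ]
bar18 near [-112.891   89.965  100.   ]
chan near [-113.122  -22.287  100.   ]
bar18 far [-75.115  91.689 118.   ]
chan far [-75.428 -18.932 120.   ]
b26 far [-15.647 -14.571 126.   ]
ang far [ -9.38   88.975 105.   ]
[[ 0.909  0.418 -0.   ]
 [ 0.418 -0.909  0.001]
 [ 0.    -0.001 -1.   ]] [ 571.112 -367.159]
[array([ 1.441,  1.024, -0.204]), array([ 1.441,  0.489, -0.204])]
```

servo_tool(deltas=[[[0, 0, 0], [0, 0, 0.095], 0.4], [[0, 0, 0], [0, 0, 0.095], 0.4], [[0, 0, 0], [0, 0, 0.094], 0.4]])

```text
time_s: 0.4
eef_pos: [219.2, -476.9, 231.0]
ee_rot: [-0.0, 1.0, -0.011, -0.0]
force: [-0.1, -0.4, -0.7]
grip_width: 0.509
grip_force: 0.0
```

servo_tool(deltas=[[[0.18, -0.128, 0], [0, 0, 0], 0.4], [[0.18, -0.128, 0], [0, 0, 0], 0.4], [[0.18, -0.128, 0], [0, 0, 0], 0.4], [[0.18, -0.128, 0], [0, 0, 0], 0.4], [[0.18, -0.128, 0.05], [0, 0, 0], 0.4], [[0.18, -0.128, 0.05], [0, 0, 0], 0.4], [[0.18, -0.128, 0.05], [0, 0, 0], 0.4], [[0.18, -0.128, 0.05], [0, 0, 0], 0.4]])

```text
time_s: 1.2
eef_pos: [511.6, -275.3, 190.6]
ee_rot: [-0.0, 1.0, -0.008, -0.0]
force: [-0.1, 0.2, -0.4]
grip_width: 0.403
grip_force: 0.0
```

servo_tool(deltas=[[[0, 0, 0], [0, 0, 0], 0.4], [[0, 0, 0], [0, 0, 0], 0.4]])

```text
time_s: 1.4
eef_pos: [510.5, -276.1, 190.6]
ee_rot: [-0.0, 1.0, -0.007, -0.001]
force: [-0.2, 0.1, -0.1]
grip_width: 0.4
grip_force: 0.0
```

```bash
python3 - <<'E'
from h import *
s,e,r=st();print(T(e),r,d((-61,90,190)),d((-61,90,104)),s['joints'])
shot('side','s1',(212,245,412,395),4)
E
```

```text
[-61.965  90.175 190.646] [[ 1.    -0.014 -0.001]
 [-0.014 -1.     0.001]
 [-0.001 -0.001 -1.   ]] [0.005 0.001 0.003] [0.005 0.001 0.433] [-0.697  0.467  1.383 -0.     1.292  0.887]
```

View pics/s1.png

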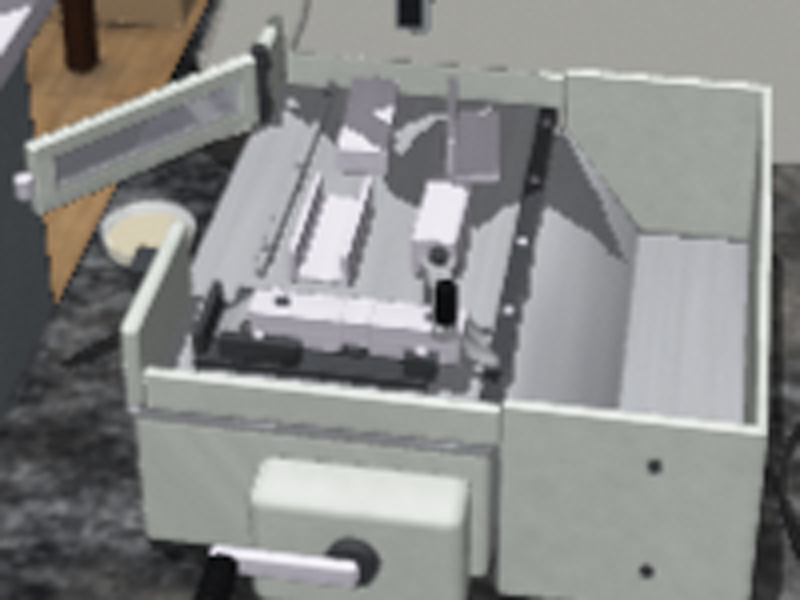

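servo_tool(deltas=[[[0.005, 0, 0.15], [0, 0, 0], 0.4], [[0, 0, 0.15], [0, 0, 0], 0.4], [[0, 0, 0.06], [0, 0, 0], 0.4], [[0, 0, 0.05], [0, 0, 0], 0.4], [[0, 0, 0.02], [0, 0, 0], 0.4], [[0, 0, 0], [0, 0, 0], 0.4]])

```text
time_s: 2.05
eef_pos: [511.4, -277.1, 105.8]
ee_rot: [0.0, 1.0, -0.008, 0.0]
force: [0.1, 0.1, 0.0]
grip_width: 0.401
grip_force: 0.0
```

servo_tool(deltas=[[[0.04, 0, 0], [0, 0, 0], 0.4], [[0.05, 0, 0], [0, 0, 0], 0.4], [[0.05, 0, 0], [0, 0, 0], 0.4], [[0.05, 0, 0], [0, 0, 0], 0.4], [[0.05, 0, 0], [0, 0, 0], 0.4], [[0.05, 0, 0], [0, 0, 0], 0.4], [[0.05, 0, 0], [0, 0, 0], 0.4], [[0.05, 0, 0], [0, 0, 0], 0.4]])

```text
time_s: 2.85
eef_pos: [590.5, -278.0, 106.3]
ee_rot: [0.0, 1.0, -0.008, 0.001]
force: [-0.3, -0.0, 1.0]
grip_width: 0.397
grip_force: 0.0
```

servo_tool(deltas=[[[0.01, 0, 0], [0, 0, 0], 0.4], [[0, 0, 0], [0, 0, 0], 0.4], [[0, 0, 0], [0, 0, 0], 0.4], [[-0.1, 0, 0], [0, 0, 0], 0.4], [[-0.1, 0, -0.1], [0, 0, 0], 0.4], [[-0.1, 0, -0.2], [0, 0, 0], 0.4], [[-0.1, 0.25, 0], [0, 0, 0], 0.4], [[0, 0.24, 0], [0, 0, 0], 0.4]])

```text
time_s: 3.65
eef_pos: [510.2, -372.0, 167.8]
ee_rot: [0.001, 1.0, -0.007, 0.001]
force: [0.5, 0.3, 0.2]
grip_width: 0.4
grip_force: 0.0
```

```bash
python3 - <<'E'
from h import *
s,e,r=st();print(T(e),r,d((-60,-15,105)),s['joints'])
shot('side','s2',(212,245,412,395),4)
E
```

```text
[-60.882  -5.712 167.776] [[ 1.    -0.014  0.002]
 [-0.014 -1.    -0.002]
 [ 0.002  0.002 -1.   ]] [0.004 0.046 0.314] [-0.815  0.596  1.239 -0.     1.304  0.77 ]
```

View pics/s2.png

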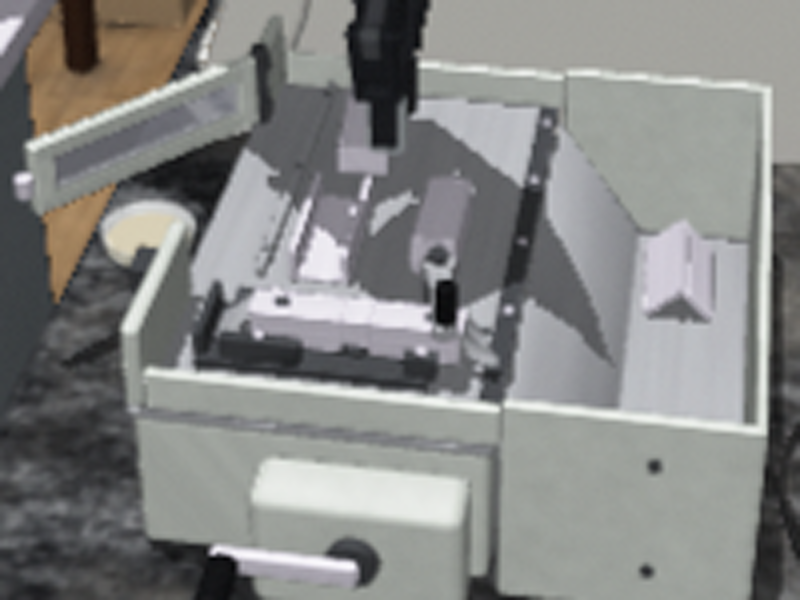

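The angle offcut now lies in the chute at crop (678,275); the other three have not moved. Next is the short bar.

servo_tool(deltas=[[[0, 0.04, 0], [0, 0, 0], 0.4], [[0, 0, 0.12], [0, 0, 0], 0.4], [[0, 0, 0.1], [0, 0, 0], 0.4], [[0, 0, 0.07], [0, 0, 0], 0.4], [[0, 0, 0.02], [0, 0, 0], 0.4], [[0, 0, 0], [0, 0, 0], 0.4]])

```text
time_s: 4.3
eef_pos: [511.3, -378.7, 103.3]
ee_rot: [-0.0, 1.0, -0.007, -0.0]
force: [1.0, 0.2, 0.3]
grip_width: 0.4
grip_force: 0.0
```

servo_tool(deltas=[[[0.04, 0, 0], [0, 0, 0], 0.4], [[0.05, 0, 0], [0, 0, 0], 0.4], [[0.05, 0, 0], [0, 0, 0], 0.4], [[0.05, 0, 0], [0, 0, 0], 0.4], [[0.05, 0, 0], [0, 0, 0], 0.4], [[0.05, 0, 0], [0, 0, 0], 0.4], [[0.05, 0, 0], [0, 0, 0], 0.4], [[0.05, 0, 0], [0, 0, 0], 0.4]])

```text
time_s: 5.1
eef_pos: [590.4, -380.4, 104.5]
ee_rot: [0.001, 1.0, -0.008, 0.001]
force: [0.4, 0.1, 0.1]
grip_width: 0.4
grip_force: 0.0
```

servo_tool(deltas=[[[0.01, 0, 0], [0, 0, 0], 0.4], [[0, 0, 0], [0, 0, 0], 0.4], [[-0.1, 0, 0], [0, 0, 0], 0.4], [[-0.1, 0, -0.1], [0, 0, 0], 0.4], [[-0.2, 0, -0.15], [0, 0, 0], 0.4], [[-0.2, 0, -0.1], [0, 0, 0], 0.4], [[-0.1, 0, 0], [0, 0, 0], 0.4], [[0, 0, 0], [0, 0, 0], 0.4]])

```text
time_s: 5.9
eef_pos: [449.3, -378.6, 174.8]
ee_rot: [0.001, 1.0, -0.009, 0.0]
force: [-0.3, 0.3, -0.7]
grip_width: 0.401
grip_force: 0.0
```

```bash
python3 - <<'E'
from h import *
s,e,r=st();print(T(e),r,d((-131,-19,104)),s['joints'])
E
```

```text
[-121.655  -13.276  174.781] [[ 1.    -0.018  0.001]
 [-0.018 -1.    -0.001]
 [ 0.001  0.001 -1.   ]] [-0.047  0.028  0.354] [-0.899  0.495  1.383 -0.     1.262  0.689]
```

servo_tool(deltas=[[[-0.02, 0.028, 0], [0, 0, 0], 0.4], [[0, 0, 0.12], [0, 0, 0], 0.4], [[0, 0, 0.1], [0, 0, 0], 0.4], [[0, 0, 0.07], [0, 0, 0], 0.4], [[0, 0, 0.03], [0, 0, 0], 0.4], [[0, 0, 0], [0, 0, 0], 0.4]])

```text
time_s: 6.5
eef_pos: [447.3, -383.7, 108.7]
ee_rot: [-0.0, 1.0, -0.007, -0.0]
force: [0.1, 0.8, 0.3]
grip_width: 0.402
grip_force: 0.0
```

servo_tool(deltas=[[[0.04, 0, 0], [0, 0, 0], 0.4], [[0.05, 0, 0], [0, 0, 0], 0.4], [[0.05, 0, 0.02], [0, 0, 0], 0.4], [[0.05, 0, 0.01], [0, 0, 0], 0.4], [[0.05, 0, 0], [0, 0, 0], 0.4], [[0.05, 0, 0], [0, 0, 0], 0.4], [[0.05, 0, 0], [0, 0, 0], 0.4], [[0.05, 0, 0], [0, 0, 0], 0.4]])

```text
time_s: 7.3
eef_pos: [526.0, -384.9, 103.3]
ee_rot: [0.0, 1.0, -0.008, 0.0]
force: [-1.0, -0.4, -0.1]
grip_width: 0.404
grip_force: 0.3
```

servo_tool(deltas=[[[0.05, 0, 0], [0, 0, 0], 0.4], [[0.05, 0, 0], [0, 0, 0], 0.4], [[0.05, 0, 0], [0, 0, 0], 0.4], [[0.05, 0, 0], [0, 0, 0], 0.4], [[0.05, 0, 0], [0, 0, 0], 0.4], [[0.05, 0, 0], [0, 0, 0], 0.4], [[0.03, 0, 0], [0, 0, 0], 0.4], [[0, 0, 0], [0, 0, 0], 0.4]])

```text
time_s: 8.1
eef_pos: [591.8, -385.7, 103.1]
ee_rot: [0.0, 1.0, -0.007, 0.0]
force: [-0.8, 0.0, 0.2]
grip_width: 0.399
grip_force: 0.0
```

servo_tool(deltas=[[[-0.1, 0, 0], [0, 0, 0], 0.4], [[-0.1, 0, -0.1], [0, 0, 0], 0.4], [[-0.15, 0, -0.15], [0, 0, 0], 0.4], [[-0.15, -0.13, -0.1], [0, 0, 0], 0.4], [[-0.1, -0.2, 0], [0, 0, 0], 0.4], [[-0.1, -0.2, 0], [0, 0, 0], 0.4], [[0, 0, 0], [0, 0, 0], 0.4]])

```text
time_s: 8.8
eef_pos: [450.3, -273.5, 173.2]
ee_rot: [-0.001, 1.0, -0.007, -0.001]
force: [0.6, -1.6, 0.2]
grip_width: 0.399
grip_force: 0.0
```

```bash
python3 - <<'E'
from h import *
s,e,r=st();print(T(e),r,d((-124.5,91,110)),s['joints'])
shot('side','s3',(212,245,412,395),4)
E
```

```text
[-122.144   91.887  173.185] [[ 1.    -0.014 -0.002]
 [-0.013 -1.     0.003]
 [-0.002 -0.003 -1.   ]] [-0.011  0.005  0.316] [-0.768  0.371  1.575  0.     1.199  0.816]
```

View pics/s3.png

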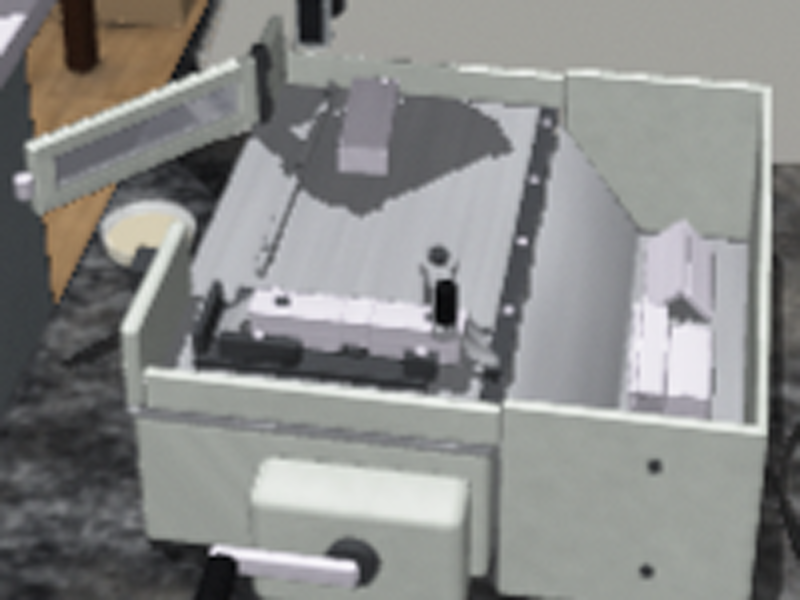

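Three offcuts are in the chute, around crop (670,330). Only the flat bar is left on the deck, at crop (368,125).

servo_tool(deltas=[[[-0.01, 0.005, 0], [0, 0, 0], 0.4], [[0, 0, 0.12], [0, 0, 0], 0.4], [[0, 0, 0.1], [0, 0, 0], 0.4], [[0, 0, 0.07], [0, 0, 0], 0.4], [[0, 0, 0.02], [0, 0, 0], 0.4], [[0, 0, 0], [0, 0, 0], 0.4]])

```text
time_s: 9.45
eef_pos: [450.9, -279.6, 111.0]
ee_rot: [-0.0, 1.0, -0.008, -0.0]
force: [-0.7, -0.3, 0.1]
grip_width: 0.397
grip_force: 0.0
```

servo_tool(deltas=[[[0.04, 0, 0], [0, 0, 0], 0.4], [[0.05, 0, 0], [0, 0, 0], 0.4], [[0.05, 0, 0.02], [0, 0, 0], 0.4], [[0.05, 0, 0.01], [0, 0, 0], 0.4], [[0.05, 0, 0], [0, 0, 0], 0.4], [[0.05, 0, 0], [0, 0, 0], 0.4], [[0.05, 0, 0], [0, 0, 0], 0.4], [[0.05, 0, 0], [0, 0, 0], 0.4]])

```text
time_s: 10.25
eef_pos: [529.6, -279.9, 105.3]
ee_rot: [-0.0, 1.0, -0.008, 0.0]
force: [-1.5, 0.2, -0.5]
grip_width: 0.4
grip_force: 0.3
```

servo_tool(deltas=[[[0.05, 0, 0], [0, 0, 0], 0.4], [[0.05, 0, 0], [0, 0, 0], 0.4], [[0.05, 0, 0], [0, 0, 0], 0.4], [[0.05, 0, 0], [0, 0, 0], 0.4], [[0.05, 0, 0], [0, 0, 0], 0.4], [[0.05, 0, 0], [0, 0, 0], 0.4], [[0.03, 0, 0], [0, 0, 0], 0.4], [[0, 0, 0], [0, 0, 0], 0.4]])

```text
time_s: 11.05
eef_pos: [595.4, -280.8, 105.1]
ee_rot: [0.0, 1.0, -0.007, 0.0]
force: [0.1, 0.6, -0.8]
grip_width: 0.401
grip_force: 0.0
```

servo_tool(deltas=[[[-0.1, 0, 0], [0, 0, 0], 0.2], [[-0.1, 0, -0.15], [0, 0, 0], 0.2], [[0, 0, -0.22], [0, 0, 0], 0.2], [[0, 0, -0.1], [0, 0, 0], 0.3], [[0, 0.25, 0], [0, 0, 0], 0.3], [[0, 0.25, 0], [0, 0, 0], 0.3], [[0, 0.25, 0], [0, 0, 0], 0.3], [[0, 0.1, 0], [0, 0, 0], 0.3]])

```text
time_s: 11.85
eef_pos: [550.4, -454.4, 198.5]
ee_rot: [0.0, 1.0, -0.009, -0.0]
force: [-0.2, -0.0, -1.2]
grip_width: 0.3
grip_force: 0.0
```

```bash
python3 - <<'E'
from h import *
s,e,r=st();print(T(e),r,d((-12,-131.5,146)),s['joints'])
shot('side','s4',(212,245,412,395),4);shot('top','t4',(310,150,455,275),4.8)
E
```

```text
[-19.374 -87.492 198.482] [[ 1.    -0.019 -0.001]
 [-0.019 -1.    -0.   ]
 [-0.001  0.    -1.   ]] [0.038 0.22  0.262] [-0.853  0.782  0.839 -0.001  1.521  0.736]
```

View pics/s4.png

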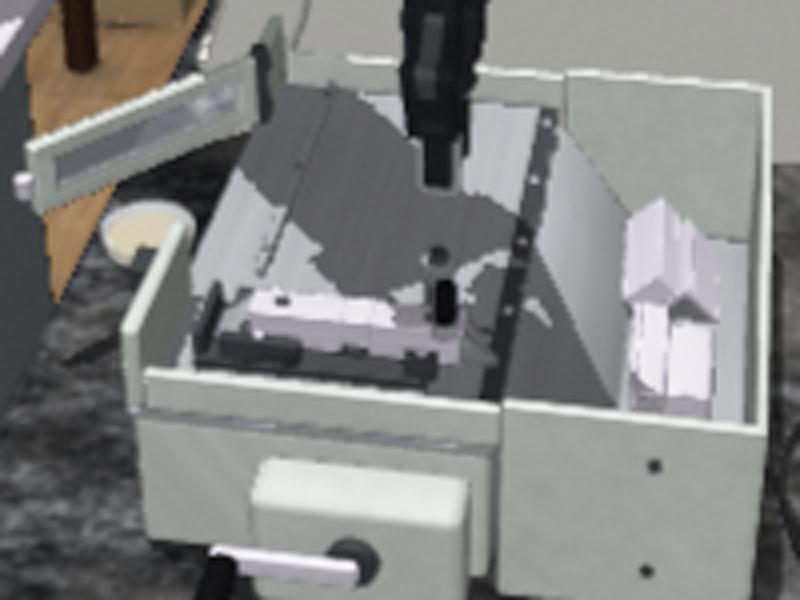

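servo_tool(deltas=[[[0.015, 0.11, 0], [0, 0, 0], 0.3], [[0.015, 0.11, 0], [0, 0, 0], 0.3], [[0, 0, 0], [0, 0, 0], 0.3], [[0, 0, 0], [0, 0, 0], 0.3]], squeeze=30)

```text
time_s: 12.35
eef_pos: [557.7, -493.5, 199.1]
ee_rot: [-0.0, 1.0, -0.007, -0.0]
force: [0.1, 0.5, -0.2]
grip_width: 0.302
grip_force: 0.0
```

```bash
python3 - <<'E'
from h import *
s,e,r=st();print(T(e),d((-13,-131.5,146)))
b=shot('side','s5');
print(proj('side',e), proj('side',W((-12,-131.5,164))),proj('side',W((-12,-131.5,140))))
g=b[300:345,300:345].max(2)<60
v,u=np.nonzero(g); print('dark px u,v range',u.min()+300,u.max()+300,v.min()+300,v.max()+300)
E
```

```text
[ -11.579 -126.558  199.117] [-0.007  0.025  0.266]
(np.float64(323.43259183243464), np.float64(298.69565970294485)) (np.float64(322.7659048032628), np.float64(314.34783881591386)) (np.float64(322.7014905878807), np.float64(323.8097769421319))
dark px u,v range 300 343 300 344
```

servo_tool(deltas=[[[-0.007, 0.022, 0.06], [0, 0, 0], 0.3], [[0, 0, 0.1], [0, 0, 0], 0.3], [[0, 0, 0.06], [0, 0, 0], 0.3], [[0, 0, 0.04], [0, 0, 0], 0.3], [[0, 0, 0], [0, 0, 0], 0.3], [[0, 0, 0], [0, 0, 0], 0.0], [[0, 0, 0], [0, 0, 0], 0.0], [[0, 0, 0], [0, 0, 0], 0.0]], squeeze=30)

```text
time_s: 13.2
eef_pos: [555.8, -502.0, 148.0]
ee_rot: [0.004, 1.0, -0.009, 0.001]
force: [4.7, -15.5, -7.1]
grip_width: 0.119
grip_force: 30.5
```

servo_tool(deltas=[[[0, 0, 0], [0, 0, 0], 0], [[0, 0, 0], [0, 0, 0], 0.0]])

```text
time_s: 13.4
eef_pos: [555.8, -502.0, 148.0]
ee_rot: [0.004, 1.0, -0.009, 0.001]
force: [4.2, -14.7, -6.3]
grip_width: 0.122
grip_force: 30.5
```

```bash
python3 - <<'E'
from h import *
s,e,r=st();t=T(e);print(t,s['force'])
# arc rows about post, pin follows tcp minus const offset
a0=np.arctan2(t[0]+2+24,-(t[1]+82)); P=lambda a:np.array([np.sin(a),-np.cos(a)])*52
print(a0); A=np.linspace(a0,1.56,15); pts=np.array([P(a) for a in A]); dd=np.diff(pts,axis=0)/200
print(np.c_[dd[:,0],-dd[:,1]])
E
```

```text
[ -13.274 -135.031  148.028] [  4.242 -14.698  -6.3  ]
0.23551921503277834
[[ 0.024 -0.007]
 [ 0.023 -0.009]
 [ 0.022 -0.011]
 [ 0.021 -0.013]
 [ 0.019 -0.015]
 [ 0.018 -0.017]
 [ 0.016 -0.018]
 [ 0.014 -0.02 ]
 [ 0.012 -0.021]
 [ 0.01  -0.022]
 [ 0.008 -0.023]
 [ 0.006 -0.024]
 [ 0.004 -0.024]
 [ 0.001 -0.025]]
```

servo_tool(deltas=[[[0.024, 0.01, 0], [0, 0, 0], 0], [[0.023, -0.009, 0], [0, 0, 0], 0], [[0.022, -0.011, 0], [0, 0, 0], 0], [[0.021, -0.013, 0], [0, 0, 0], 0]])

```text
time_s: 13.8
eef_pos: [574.4, -495.6, 147.7]
ee_rot: [0.002, 1.0, -0.008, 0.001]
force: [-0.9, -8.9, -3.8]
grip_width: 0.119
grip_force: 30.9
```

servo_tool(deltas=[[[0.019, -0.015, 0], [0, 0, 0], 0], [[0.018, -0.017, 0], [0, 0, 0], 0], [[0.016, -0.018, 0], [0, 0, 0], 0], [[0.014, -0.02, 0], [0, 0, 0], 0]])

```text
time_s: 14.2
eef_pos: [589.8, -483.2, 148.0]
ee_rot: [0.004, 1.0, -0.008, 0.004]
force: [14.1, -19.3, -8.5]
grip_width: 0.122
grip_force: 30.6
```

```bash
python3 - <<'E'
from h import *
s,e,r=st();t=T(e);print(t,s['force'],r,s['joints'])
E
```

```text
[  20.379 -115.794  148.001] [ 14.054 -19.291  -8.502] [[ 1.    -0.016  0.008]
 [-0.016 -1.    -0.009]
 [ 0.008  0.009 -1.   ]] [-0.84   0.943  0.671 -0.     1.517  0.747]
```

```bash
python3 - <<'E'
from h import *
A=[1.0,1.1,1.2,1.3,1.4,1.5,1.57]
p=np.array([[17.1,-111.4]]+[[-20.3+52*np.sin(a),-83.5-52*np.cos(a)] for a in A]); print(p);dd=np.diff(p,axis=0)/200
print(np.c_[dd[:,0],-dd[:,1]])
E
```

```text
[[  17.1   -111.4  ]
 [  23.456 -111.596]
 [  26.043 -107.087]
 [  28.166 -102.343]
 [  29.805  -97.41 ]
 [  30.943  -92.338]
 [  31.57   -87.178]
 [  31.7    -83.541]]
[[ 0.032  0.001]
 [ 0.013 -0.023]
 [ 0.011 -0.024]
 [ 0.008 -0.025]
 [ 0.006 -0.025]
 [ 0.003 -0.026]
 [ 0.001 -0.018]]
```

servo_tool(deltas=[[[0.032, 0.001, 0], [0, 0, 0], 0], [[0.013, -0.023, 0], [0, 0, 0], 0], [[0.011, -0.024, 0], [0, 0, 0], 0], [[0.008, -0.025, 0], [0, 0, 0], 0]])

```text
time_s: 14.6
eef_pos: [601.1, -466.8, 147.5]
ee_rot: [0.001, 1.0, -0.008, 0.001]
force: [3.8, -5.6, -1.2]
grip_width: 0.116
grip_force: 31.5
```

servo_tool(deltas=[[[0.006, -0.025, 0], [0, 0, 0], 0], [[0.003, -0.026, 0], [0, 0, 0], 0], [[0.001, -0.018, 0], [0, 0, 0], 0], [[0, 0, 0], [0, 0, 0], 0]])

```text
time_s: 15.0
eef_pos: [605.0, -451.8, 147.7]
ee_rot: [0.0, 1.0, -0.007, 0.002]
force: [8.3, -2.2, -4.1]
grip_width: 0.12
grip_force: 31.0
```

```bash
python3 - <<'E'
from h import *
s,e,r=st();t=T(e);print(t,s['force'],r,s['joints'])
E
```

```text
[ 35.104 -84.107 147.707] [ 8.313 -2.236 -4.106] [[ 1.    -0.014  0.005]
 [-0.014 -1.    -0.001]
 [ 0.005  0.001 -1.   ]] [-0.797  0.925  0.706  0.003  1.507  0.787]
```

servo_tool(deltas=[[[0, 0, 0], [0, 0, 0], 0.3], [[0, 0, 0], [0, 0, 0], 0.3], [[0, 0, 0], [0, 0, 0], 0.3], [[0, 0, -0.15], [0, 0, 0], 0.3], [[-0.1, 0, -0.22], [0, 0, 0], 0.3], [[-0.25, 0, 0], [0, 0, 0], 0.3], [[-0.2, -0.1, 0], [0, 0, 0], 0.4], [[0, -0.25, 0], [0, 0, 0], 0.4]])

```text
time_s: 15.8
eef_pos: [490.0, -383.3, 221.6]
ee_rot: [0.0, 1.0, -0.011, -0.0]
force: [2.5, -0.1, 1.0]
grip_width: 0.398
grip_force: 0.0
```

servo_tool(deltas=[[[-0.25, 0, 0], [0, 0, 0], 0.4], [[-0.25, 0, 0], [0, 0, 0], 0.4], [[-0.1, 0, 0], [0, 0, 0], 0.4]])

```text
time_s: 16.1
eef_pos: [371.7, -378.7, 222.0]
ee_rot: [0.0, 1.0, -0.008, -0.0]
force: [0.2, -0.4, -0.2]
grip_width: 0.399
grip_force: 0.0
```

```bash
python3 - <<'E'
from h import *
s,e,r=st();print(T(e))
shot('top','t6',(395,200,445,280),7.5);shot('side','s6',(255,300,345,355),8)
E
python3 -c "
import cv2,numpy as np
a=cv2.imread('pics/t6.png');b=cv2.imread('pics/s6.png')
b=cv2.resize(b,(420,257));c=np.zeros((600,800,3),np.uint8);c[:a.shape[0],:375]=a[:600];c[:257,380:]=b;cv2.imwrite('pics/c6.png',c)"
```

```text
[-199.268  -14.523  221.969]
```

View pics/c6.png

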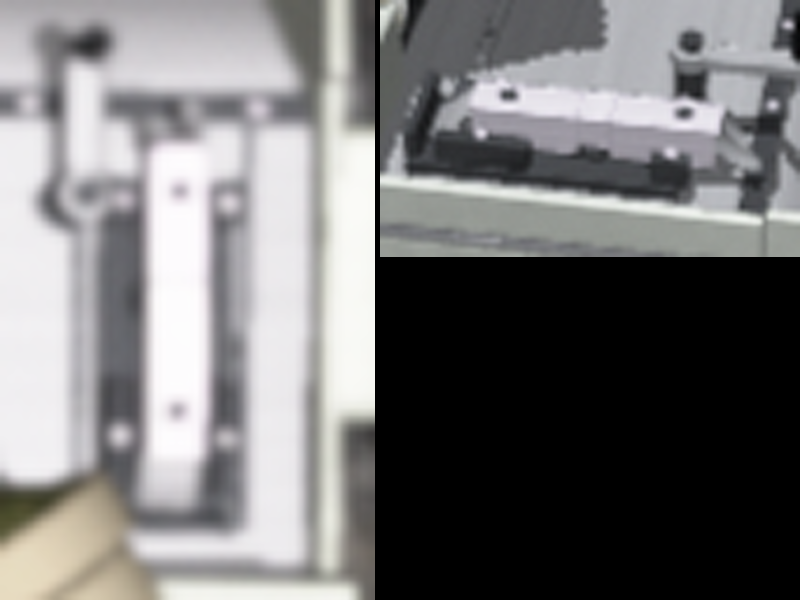

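```bash
python3 - <<'E'
from h import *
c=lambda u,v:(395+(u+.5)/7.5-.5,200+(v+.5)/7.5-.5)
for n,p,z in [('h1',(181,190),130),('h2',(177,410),130),('s1',(122,200),121),('s2',(230,203),121),('s3',(119,436),121),('s4',(227,437),121),('near',(170,508),108),('far',(180,133),130),('post',(85,195),142),('pin',(92,42),164),('stopnear',(190,527),108),('slope near',(175,460),130),('mid',(178,280),130),('notch side',(135,300),121)]:
    print(n,T(onz('top',*c(*p),z)))
c2=lambda u,v:(255+(u-380)/420*90,300+v/257*55)
for n,a,b in [('h1',(181,190),(685,113)),('h2',(177,410),(509,94)),('post',(88,193),(691,41))]:
    p,e=tri(c(*a),c2(*b));print(n,T(p),e)
E
```

```text
h1 [ -19.929 -120.631  130.   ]
h2 [ -99.468 -119.714  130.   ]
s1 [ -23.192 -101.209  121.   ]
s2 [ -23.556 -140.53   121.   ]
s3 [-109.043 -100.76   121.   ]
s4 [-108.683 -139.943  121.   ]
near [-134.774 -122.338  108.   ]
far [   0.749 -120.133  130.   ]
post [-23.413 -83.544 142.   ]
pin [ 28.898 -81.201 164.   ]
stopnear [-141.577 -129.703  108.   ]
slope near [-117.482 -119.114  130.   ]
mid [ -52.538 -119.763  130.   ]
notch side [ -59.545 -106.206  121.   ]
h1 [ -19.206 -120.576  129.706] 1.4137180668824394
h2 [ -99.186 -119.628  130.082] 0.5843626791638972
post [-22.011 -84.362 142.637] 1.4549733690681153
```

servo_tool(deltas=[[[0.17, 0.132, -0.02], [0, 0, 0], 0.4], [[0.175, 0.132, 0], [0, 0, 0], 0.4], [[0.175, 0.132, 0], [0, 0, 0], 0.4], [[0.175, 0.132, 0], [0, 0, 0], 0.4], [[0, 0, 0.1], [0, 0, 0], 0.4], [[0, 0, 0.1], [0, 0, 0], 0.4], [[0, 0, 0], [0, 0, 0], 0.4]])

```text
time_s: 16.9
eef_pos: [511.9, -486.1, 181.6]
ee_rot: [-0.002, 1.0, -0.007, -0.002]
force: [-1.0, 0.3, -0.6]
grip_width: 0.404
grip_force: 0.0
```

```bash
python3 - <<'E'
from h import *
s,e,r=st();print(T(e),d((-59.5,-120.2,112)),r,s['joints'])
E
```

```text
[ -57.395 -119.8    181.588] [-0.009  0.004  0.348] [[ 1.    -0.015 -0.003]
 [-0.015 -1.     0.005]
 [-0.003 -0.005 -1.   ]] [-0.925  0.772  0.899  0.     1.476  0.66 ]
```

servo_tool(deltas=[[[-0.009, 0.003, 0.1], [0, 0, 0], 0.4], [[0, 0, 0.1], [0, 0, 0], 0.4], [[0, 0, 0.07], [0, 0, 0], 0.4], [[0, 0, 0.05], [0, 0, 0], 0.4], [[0, 0, 0.025], [0, 0, 0], 0.4], [[0, 0, 0], [0, 0, 0], 0.4], [[0, 0, 0], [0, 0, 0], 0.4]])

```text
time_s: 17.6
eef_pos: [510.2, -488.0, 117.2]
ee_rot: [0.001, 1.0, -0.008, 0.0]
force: [-0.4, -0.1, 0.5]
grip_width: 0.395
grip_force: 0.0
```

```bash
python3 - <<'E'
from h import *
s,e,r=st();print(T(e),s['force'],r)
E
```

```text
[ -59.145 -121.752  117.236] [-0.367 -0.087  0.512] [[ 1.    -0.015  0.001]
 [-0.015 -1.    -0.001]
 [ 0.001  0.001 -1.   ]]
```

servo_tool(deltas=[[[0, 0, 0], [0, 0, 0], 0.2], [[0, 0, 0], [0, 0, 0], 0.1], [[0, 0, 0], [0, 0, 0], 0.0], [[0, 0, 0], [0, 0, 0], 0.0], [[0, 0, 0], [0, 0, 0], 0.0]], squeeze=60)

```text
time_s: 18.1
eef_pos: [510.2, -488.1, 117.5]
ee_rot: [0.001, 1.0, -0.008, 0.001]
force: [-0.3, 0.2, 4.7]
grip_width: 0.213
grip_force: 62.2
```

```bash
python3 - <<'E'
from h import *
s,e,r=st();print(T(e),s['force'],r)
E
```

```text
[ -59.103 -121.789  117.475] [-0.321  0.221  4.676] [[ 1.    -0.015  0.001]
 [-0.015 -1.    -0.001]
 [ 0.001  0.001 -1.   ]]
```

servo_tool(deltas=[[[0, 0, 0], [0, 0, 0], 0.4], [[0, 0, 0], [0, 0, 0], 0.4], [[0, -0.004, 0.015], [0, 0, 0], 0.4], [[0, 0, 0.015], [0, 0, 0], 0.4], [[0, 0, 0], [0, 0, 0], 0.2], [[0, 0, 0], [0, 0, 0], 0.0], [[0, 0, 0], [0, 0, 0], 0.0], [[0, 0, 0], [0, 0, 0], 0.0]], squeeze=70)

```text
time_s: 18.9
eef_pos: [509.7, -486.8, 109.8]
ee_rot: [-0.0, 1.0, -0.008, -0.0]
force: [-0.3, 0.1, -4.1]
grip_width: 0.219
grip_force: 68.6
```

servo_tool(deltas=[[[0, 0, 0], [0, 0, 0], 0], [[0, 0, 0], [0, 0, 0], 0.0]])

```text
time_s: 19.1
eef_pos: [509.7, -486.8, 109.8]
ee_rot: [-0.0, 1.0, -0.008, -0.0]
force: [-0.7, -0.2, -4.7]
grip_width: 0.219
grip_force: 68.6
```

```bash
python3 - <<'E'
from h import *
s,e,r=st();print(T(e),s['force'],r)
E
```

```text
[ -59.606 -120.518  109.821] [-0.691 -0.211 -4.681] [[ 1.    -0.015 -0.001]
 [-0.015 -1.     0.001]
 [-0.001 -0.001 -1.   ]]
```

servo_tool(deltas=[[[0, 0, -0.03], [0, 0, 0], 0], [[0, 0, -0.05], [0, 0, 0], 0], [[0, 0, -0.1], [0, 0, 0], 0], [[0, 0, -0.1], [0, 0, 0], 0], [[0, 0, -0.1], [0, 0, 0], 0], [[-0.05, -0.05, -0.1], [0, 0, 0], 0], [[-0.05, -0.05, 0], [0, 0, 0], 0], [[0, 0, 0], [0, 0, 0], 0]])

```text
time_s: 19.9
eef_pos: [490.1, -466.2, 208.5]
ee_rot: [0.001, 1.0, -0.008, 0.001]
force: [0.7, -0.7, -1.4]
grip_width: 0.211
grip_force: 75.0
```

servo_tool(deltas=[[[0, 0, 0], [0, 0, -0.095], 0], [[0, 0, 0], [0, 0, -0.095], 0], [[0, 0, 0], [0, 0, -0.095], 0], [[0, 0, 0], [0, 0, -0.095], 0], [[0, 0, 0], [0, 0, -0.095], 0], [[0, 0, 0], [0, 0, -0.095], 0], [[0, 0, 0], [0, 0, -0.095], 0]])

```text
time_s: 20.6
eef_pos: [490.6, -467.0, 206.3]
ee_rot: [0.0, 0.869, 0.495, 0.0]
force: [0.5, -1.0, -2.2]
grip_width: 0.212
grip_force: 75.0
```

servo_tool(deltas=[[[0, 0, 0], [0, 0, -0.095], 0], [[0, 0, 0], [0, 0, -0.095], 0], [[0, 0, 0], [0, 0, -0.095], 0], [[0, 0, 0], [0, 0, -0.095], 0], [[0, 0, 0], [0, 0, -0.095], 0], [[0, 0, 0], [0, 0, -0.095], 0], [[0, 0, 0], [0, 0, -0.095], 0]])

```text
time_s: 21.3
eef_pos: [490.7, -467.0, 206.3]
ee_rot: [0.0, 0.506, 0.862, 0.0]
force: [0.0, -0.1, -2.3]
grip_width: 0.213
grip_force: 75.0
```

servo_tool(deltas=[[[0, 0, 0], [0, 0, -0.095], 0], [[0, 0, 0], [0, 0, -0.095], 0], [[0, 0, 0], [0, 0, -0.095], 0], [[0, 0, 0], [0, 0, -0.095], 0], [[0, 0, 0], [0, 0, -0.095], 0], [[0, 0, 0], [0, 0, -0.095], 0], [[0, 0, 0], [0, 0, -0.095], 0], [[0, 0, 0], [0, 0, 0], 0]])

```text
time_s: 22.1
eef_pos: [490.6, -466.9, 206.3]
ee_rot: [0.0, 0.011, 1.0, -0.0]
force: [-0.5, -0.1, -1.8]
grip_width: 0.212
grip_force: 75.0
```

```bash
python3 - <<'E'
from h import *
s,e,r=st();print(T(e),s['force'],r,d((-60,-120.3,150)),s['joints'],s['grip_width'])
b=RR.from_matrix(r).inv()*RR.from_matrix(np.array([[-np.cos(th),-np.sin(th),0],[-np.sin(th),np.cos(th),0],[0,0,-1]]));print(b.as_rotvec()/1.5708)
shot('side','s7',(215,225,415,365),4)
E
```

```text
[ -79.036 -100.977  206.268] [-0.485 -0.107 -1.795] [[-1.     0.022  0.   ]
 [ 0.022  1.    -0.   ]
 [-0.    -0.    -1.   ]] [-0.096 -0.096  0.281] [-0.933  0.68   0.997  0.     1.464 -2.482] 0.2121533146498123
[-0.     0.    -0.004]
```

View pics/s7.png

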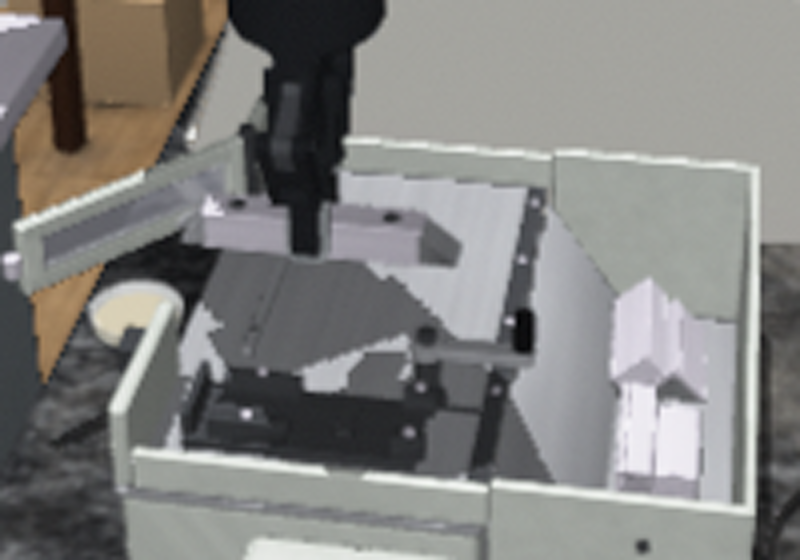

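```bash
python3 - <<'E'
from h import *
c=lambda u,v:(215+(u+.5)/4-.5,225+(v+.5)/4-.5)
s,e,r=st();print(T(e))
a=T(onz('side',*c(238,204),226.5));b=T(onz('side',*c(391,217),226.5));print(a,b,(a+b)/2)
E
```

```text
[ -79.089 -100.912  206.248]
[-117.688  -99.895  226.5  ] [-38.311 -99.852 226.5  ] [-78.    -99.873 226.5  ]
```

servo_tool(deltas=[[[-0.048, -0.048, 0], [0, 0, -0.004], 0], [[-0.048, -0.048, 0], [0, 0, 0], 0], [[0, 0, 0.1], [0, 0, 0], 0], [[0, 0, 0.1], [0, 0, 0], 0], [[0, 0, 0.05], [0, 0, 0], 0], [[0, 0, 0], [0, 0, 0], 0], [[0, 0, 0], [0, 0, 0], 0]])

```text
time_s: 22.85
eef_pos: [509.3, -486.5, 157.3]
ee_rot: [0.0, 0.009, 1.0, -0.0]
force: [-0.6, -0.4, -0.9]
grip_width: 0.219
grip_force: 75.1
```

```bash
python3 - <<'E'
from h import *
s,e,r=st();print(T(e),s['force'],d((-60,-120.3,135)),r[:2,:2],s['grip_width'])
E
```

```text
[ -60.042 -120.266  157.294] [-0.616 -0.45  -0.946] [-0.    -0.     0.111] [[-1.     0.018]
 [ 0.018  1.   ]] 0.21909571111134857
```

servo_tool(deltas=[[[0, 0, 0.08], [0, 0, 0], 0], [[0, 0, 0.06], [0, 0, 0], 0], [[0, 0, 0.03], [0, 0, 0], 0], [[0, 0, 0.02], [0, 0, 0], 0], [[0, 0, 0.01], [0, 0, 0], 0], [[0, 0, 0], [0, 0, 0], 0]])

```text
time_s: 23.45
eef_pos: [509.1, -486.3, 116.5]
ee_rot: [0.0, 0.008, 1.0, -0.0]
force: [0.5, 0.2, -2.6]
grip_width: 0.22
grip_force: 75.1
```

servo_tool(deltas=[[[0, 0, 0.01], [0, 0, 0], 0], [[0, 0, 0.01], [0, 0, 0], 0], [[0, 0, 0.01], [0, 0, 0], 0], [[0, 0, 0.005], [0, 0, 0], 0], [[0, 0, 0], [0, 0, 0], 0]])

```text
time_s: 23.95
eef_pos: [509.2, -486.5, 112.2]
ee_rot: [0.001, 0.008, 1.0, -0.001]
force: [-4.6, 4.6, 13.7]
grip_width: 0.218
grip_force: 84.6
```

```bash
python3 - <<'E'
from h import *
s,e,r=st();print(T(e),s['force'],s['wrist_torque'],s['grip_width'])
E
```

```text
[ -60.093 -120.261  112.232] [-4.612  4.613 13.74 ] [0.862 0.783 0.036] 0.2177273014723591
```

servo_tool(deltas=[[[0.005, 0.003, 0], [0, 0, 0], 0], [[0.003, 0.001, 0], [0, 0, 0], 0], [[0, 0, 0], [0, 0, 0], 0]])

```text
time_s: 24.25
eef_pos: [509.0, -486.4, 112.3]
ee_rot: [0.003, 0.008, 1.0, -0.002]
force: [3.0, 0.7, 9.1]
grip_width: 0.216
grip_force: 81.6
```

```bash
python3 - <<'E'
from h import *
s,e,r=st();print(T(e),s['force'],s['wrist_torque'],s['grip_width'],r)
E
```

```text
[ -60.316 -120.106  112.306] [3.002 0.668 9.099] [-0.021 -0.66   0.014] 0.2155904791138647 [[-1.     0.017  0.005]
 [ 0.017  1.    -0.005]
 [-0.005 -0.005 -1.   ]]
```

servo_tool(deltas=[[[0, 0, -0.015], [0, 0, 0], 0], [[0, 0, -0.01], [0, 0, 0], 0], [[0, 0, 0], [0, 0, 0], 0]])

```text
time_s: 24.55
eef_pos: [507.3, -485.3, 114.2]
ee_rot: [-0.0, 0.008, 1.0, 0.0]
force: [0.4, 0.2, -2.8]
grip_width: 0.217
grip_force: 75.1
```

```bash
python3 - <<'E'
from h import *
s,e,r=st();print(T(e),s['force'],s['wrist_torque'],s['grip_width'])
shot('side','s8',(255,285,345,350),8)
E
```

```text
[ -62.053 -119.126  114.186] [ 0.426  0.19  -2.759] [-0.018 -0.022  0.066] 0.21734249039750286
```

View pics/s8.png

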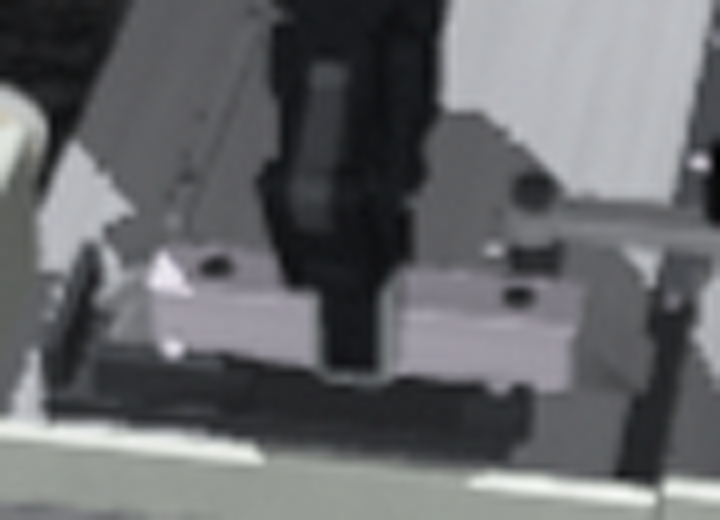

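servo_tool(deltas=[[[-0.006, -0.004, 0], [0, 0, 0], 0], [[0, 0, 0.01], [0, 0, 0], 0], [[0, 0, 0.01], [0, 0, 0], 0], [[0, 0, 0], [0, 0, 0], 0]])

```text
time_s: 25.0
eef_pos: [508.8, -486.5, 112.3]
ee_rot: [0.0, 0.008, 1.0, -0.001]
force: [-3.4, 4.3, 9.7]
grip_width: 0.217
grip_force: 82.7
```

```bash
python3 - <<'E'
from h import *
s,e,r=st();print(T(e),s['force'],s['wrist_torque'],s['grip_width'])
E
```

```text
[ -60.504 -120.222  112.298] [-3.401  4.296  9.697] [ 0.606  0.469 -0.001] 0.21694397112238537
```

servo_tool(deltas=[[[0, 0, 0.01], [0, 0, 0], 0], [[0, 0, 0.01], [0, 0, 0], 0], [[0, 0, 0], [0, 0, 0], 0]])

```text
time_s: 25.3
eef_pos: [509.0, -486.7, 111.9]
ee_rot: [0.001, 0.008, 1.0, -0.002]
force: [-8.3, 10.2, 29.3]
grip_width: 0.219
grip_force: 94.3
```

```bash
python3 - <<'E'
from h import *
s,e,r=st();print(T(e),s['force'],s['wrist_torque'],s['grip_width'])
E
```

```text
[ -60.35  -120.444  111.94 ] [-8.336 10.214 29.291] [ 1.783  1.659 -0.011] 0.21886982919778347
```

servo_tool(deltas=[[[0, 0, -0.02], [0, 0, 0], 0], [[0, 0, -0.006], [0, 0, 0], 0], [[-0.012, 0, 0], [0, 0, 0], 0], [[-0.01, 0, 0], [0, 0, 0], 0], [[0, 0, 0], [0, 0, 0], 0]])

```text
time_s: 25.8
eef_pos: [511.1, -486.9, 112.3]
ee_rot: [-0.002, 0.009, 1.0, 0.0]
force: [-11.9, 3.3, 11.6]
grip_width: 0.211
grip_force: 83.1
```

```bash
python3 - <<'E'
from h import *
s,e,r=st();print(T(e),s['force'],s['wrist_torque'],s['grip_width'])
E
```

```text
[ -58.22  -120.592  112.29 ] [-11.885   3.312  11.633] [0.581 2.28  0.023] 0.21127653395142462
```

servo_tool(deltas=[[[0, 0, -0.012], [0, 0, 0], 0], [[0, 0, 0], [0, 0, 0], 0], [[0, 0, 0], [0, 0, 0], 0]])

```text
time_s: 26.1
eef_pos: [511.2, -486.6, 112.6]
ee_rot: [-0.002, 0.009, 1.0, 0.001]
force: [-8.2, -0.6, 0.8]
grip_width: 0.214
grip_force: 75.1
```

```bash
python3 - <<'E'
from h import *
s,e,r=st();print(T(e),s['force'],s['wrist_torque'],s['grip_width'])
E
```

```text
[ -58.123 -120.33   112.601] [-8.194 -0.56   0.762] [-0.038  1.529 -0.011] 0.21355916961527477
```

servo_tool(deltas=[[[0.02, 0, 0], [0, 0, 0], 0], [[0, 0, 0.01], [0, 0, 0], 0], [[0, 0, 0], [0, 0, 0], 0], [[0, 0, 0], [0, 0, 0], 0.1], [[0, 0, 0], [0, 0, 0], 0.25], [[0, 0, 0], [0, 0, 0], 0.4], [[0, 0, 0], [0, 0, 0], 0.4], [[0, 0, 0], [0, 0, 0], 0.4]])

```text
time_s: 26.9
eef_pos: [509.2, -486.1, 111.6]
ee_rot: [0.0, 0.008, 1.0, 0.0]
force: [0.5, -0.2, 0.3]
grip_width: 0.401
grip_force: 0.0
```

```bash
python3 - <<'E'
from h import *
s,e,r=st();print(T(e),s['force'],s['grip_width'])
E
```

```text
[ -60.151 -119.843  111.595] [ 0.452 -0.15   0.344] 0.4012356229049086
```

servo_tool(deltas=[[[0, 0, -0.1], [0, 0, 0], 0.4], [[0, 0, -0.15], [0, 0, 0], 0.4], [[0, 0, -0.2], [0, 0, 0], 0.4], [[0, -0.05, -0.1], [0, 0, 0], 0.35], [[0.2, 0.15, 0], [0, 0, 0], 0.3], [[0.25, 0, 0], [0, 0, 0], 0.3], [[0.25, 0, 0], [0, 0, 0], 0.3], [[0, 0, 0], [0, 0, 0], 0.3]])

```text
time_s: 27.7
eef_pos: [368.2, -466.2, 222.0]
ee_rot: [-0.001, 0.01, 1.0, 0.001]
force: [1.2, 0.0, 0.1]
grip_width: 0.297
grip_force: 0.0
```

```bash
python3 - <<'E'
from h import *
s,e,r=st();print(T(e),d((32,-84,147)))
shot('top','t9',(395,200,445,280),7.5);shot('side','s9',(255,300,345,355),8)
E
python3 -c "
import cv2,numpy as np
a=cv2.imread('pics/t9.png');b=cv2.imread('pics/s9.png')
b=cv2.resize(b,(420,257));c=np.zeros((600,800,3),np.uint8);c[:a.shape[0],:375]=a[:600];c[:257,380:]=b;c[270:527,380:]=cv2.resize(cv2.imread('pics/s6.png'),(420,257));cv2.imwrite('pics/c9.png',c)"
```

```text
[-201.386 -102.03   221.953] [-1.167  0.096  0.373]
```

View pics/c9.png

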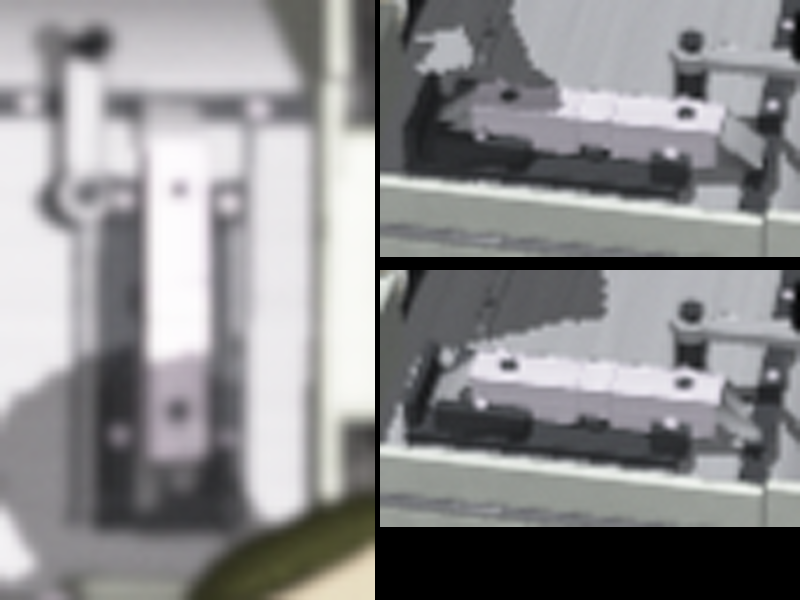

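servo_tool(deltas=[[[-0.235, 0.02, 0], [0, 0, 0], 0.3], [[-0.235, 0.02, 0], [0, 0, 0], 0.3], [[-0.235, 0.02, 0], [0, 0, 0], 0.3], [[-0.235, 0.02, 0], [0, 0, 0], 0.3], [[-0.227, 0.016, 0.1], [0, 0, 0], 0.3], [[0, 0, 0], [0, 0, 0], 0.3], [[0, 0, 0], [0, 0, 0], 0.3]], squeeze=30)

```text
time_s: 28.5
eef_pos: [607.7, -450.1, 199.5]
ee_rot: [-0.001, 0.007, 1.0, 0.001]
force: [-0.0, -0.4, 0.3]
grip_width: 0.296
grip_force: 0.0
```

```bash
python3 - <<'E'
from h import *
s,e,r=st();print(T(e),d((31,-83.5,147)),s['joints'])
E
```

```text
[ 37.84  -82.34  199.461] [ 0.034 -0.006  0.262] [-0.792  0.918  0.587 -0.     1.639 -2.348]
```

servo_tool(deltas=[[[0.033, -0.006, 0.06], [0, 0, 0], 0.3], [[0, 0, 0.1], [0, 0, 0], 0.3], [[0, 0, 0.06], [0, 0, 0], 0.3], [[0, 0, 0.035], [0, 0, 0], 0.3], [[0, 0, 0], [0, 0, 0], 0.3], [[0, 0, 0], [0, 0, 0], 0.0], [[0, 0, 0], [0, 0, 0], 0.0], [[0, 0, 0], [0, 0, 0], 0.0]], squeeze=30)

```text
time_s: 29.3
eef_pos: [599.9, -452.5, 152.3]
ee_rot: [0.001, 0.008, 1.0, -0.001]
force: [0.4, 1.4, 3.4]
grip_width: 0.119
grip_force: 29.4
```

```bash
python3 - <<'E'
from h import *
s,e,r=st();t=T(e);print(t,s['force'],s['grip_width'])
c=np.array([t[0]-52,-84]) 
A=np.linspace(1.55,0,17);p=np.array([c+52*np.array([np.sin(a),-np.cos(a)]) for a in A]);dd=np.diff(p,axis=0)/200
print(np.c_[-dd[:,0],dd[:,1]])
E
```

```text
[ 30.017 -84.953 152.286] [0.361 1.415 3.356] 0.11861381119163947
[[ 0.002 -0.025]
 [ 0.004 -0.025]
 [ 0.007 -0.024]
 [ 0.009 -0.024]
 [ 0.011 -0.023]
 [ 0.013 -0.021]
 [ 0.015 -0.02 ]
 [ 0.017 -0.018]
 [ 0.019 -0.017]
 [ 0.02  -0.015]
 [ 0.022 -0.013]
 [ 0.023 -0.011]
 [ 0.024 -0.008]
 [ 0.024 -0.006]
 [ 0.025 -0.004]
 [ 0.025 -0.001]]
```

servo_tool(deltas=[[[0.002, -0.025, 0], [0, 0, 0], 0], [[0.004, -0.025, 0], [0, 0, 0], 0], [[0.007, -0.024, 0], [0, 0, 0], 0], [[0.009, -0.024, 0], [0, 0, 0], 0], [[0.011, -0.023, 0], [0, 0, 0], 0], [[0.013, -0.021, 0], [0, 0, 0], 0], [[0.015, -0.02, 0], [0, 0, 0], 0], [[0.017, -0.018, 0], [0, 0, 0], 0]])

```text
time_s: 30.1
eef_pos: [583.2, -488.0, 152.0]
ee_rot: [-0.0, 0.008, 1.0, 0.0]
force: [-0.9, 5.7, 6.7]
grip_width: 0.117
grip_force: 30.1
```

```bash
python3 - <<'E'
from h import *
s,e,r=st();t=T(e);print(t,s['force'],s['grip_width'])
E
```

```text
[  13.884 -120.667  152.008] [-0.877  5.652  6.741] 0.11705354052311547
```

servo_tool(deltas=[[[0.019, -0.016, 0], [0, 0, 0], 0], [[0.02, -0.015, 0], [0, 0, 0], 0], [[0.022, -0.013, 0], [0, 0, 0], 0], [[0.023, -0.011, 0], [0, 0, 0], 0], [[0.024, -0.008, 0], [0, 0, 0], 0], [[0.024, -0.006, 0], [0, 0, 0], 0], [[0.025, -0.002, 0], [0, 0, 0], 0]])

```text
time_s: 30.8
eef_pos: [551.9, -502.6, 152.1]
ee_rot: [0.001, 0.008, 1.0, -0.001]
force: [0.5, -3.8, 5.8]
grip_width: 0.119
grip_force: 30.2
```

```bash
python3 - <<'E'
from h import *
s,e,r=st();t=T(e);print(t,s['force'],s['grip_width'])
E
```

```text
[ -17.147 -135.667  152.07 ] [ 0.542 -3.758  5.762] 0.11859083924056073
```

servo_tool(deltas=[[[0.02, 0, 0], [0, 0, 0], 0], [[0.015, 0, 0], [0, 0, 0], 0], [[0, 0, 0], [0, 0, 0], 0]])

```text
time_s: 31.1
eef_pos: [544.0, -503.3, 152.0]
ee_rot: [0.0, 0.009, 1.0, -0.002]
force: [-0.3, -4.7, 5.4]
grip_width: 0.12
grip_force: 30.2
```

```bash
python3 - <<'E'
from h import *
s,e,r=st();t=T(e);print(t,s['force'],s['grip_width'])
E
```

```text
[ -25.098 -136.55   152.049] [-0.257 -4.734  5.357] 0.11967125148101025
```

servo_tool(deltas=[[[0.01, 0, 0], [0, 0, 0], 0], [[0.01, 0, 0], [0, 0, 0], 0], [[0, 0, 0], [0, 0, 0], 0]])

```text
time_s: 31.4
eef_pos: [540.7, -503.3, 152.1]
ee_rot: [0.001, 0.009, 1.0, -0.002]
force: [3.4, -6.1, 3.6]
grip_width: 0.118
grip_force: 30.1
```

```bash
python3 - <<'E'
from h import *
s,e,r=st();t=T(e);print(t,s['force'],s['grip_width'])
b=shot('top','t10',(395,200,445,280),7.5);shot('side','s10',(255,300,345,355),8)
E
python3 -c "
import cv2,numpy as np
a=cv2.imread('pics/t10.png');b=cv2.imread('pics/s10.png')
b=cv2.resize(b,(420,257));c=np.zeros((600,800,3),np.uint8);c[:a.shape[0],:375]=a[:600];c[:257,380:]=b;cv2.imwrite('pics/c10.png',c)"
```

```text
[ -28.425 -136.62   152.078] [ 3.434 -6.085  3.593] 0.11772143797532891
```

servo_tool(deltas=[[[0.01, 0, 0], [0, 0, 0], 0], [[0.01, 0, 0], [0, 0, 0], 0], [[0, 0, 0], [0, 0, 0], 0]])

```text
time_s: 31.8
eef_pos: [539.2, -503.2, 152.1]
ee_rot: [0.004, 0.008, 1.0, -0.003]
force: [17.6, -10.1, 1.5]
grip_width: 0.119
grip_force: 29.9
```

```bash
python3 - <<'E'
from h import *
s,e,r=st();t=T(e);print(t,s['force'],s['grip_width'])
E
```

```text
[ -29.915 -136.497  152.142] [ 17.577 -10.062   1.545] 0.11884429843359247
```

servo_tool(deltas=[[[0, 0, 0], [0, 0, 0], 0.3], [[0, 0, 0], [0, 0, 0], 0.3], [[0, 0, 0], [0, 0, 0], 0.3], [[0, 0, -0.15], [0, 0, 0], 0.3], [[0, 0, -0.2], [0, 0, 0], 0.2], [[0.2, 0.15, 0], [0, 0, 0], 0], [[0.25, 0, 0], [0, 0, 0], 0], [[0.25, 0, 0], [0, 0, 0], 0]])

```text
time_s: 32.6
eef_pos: [403.3, -474.3, 221.2]
ee_rot: [-0.0, 0.008, 1.0, 0.0]
force: [0.4, -1.6, 0.3]
grip_width: -0.004
grip_force: 0.0
```

servo_tool(deltas=[[[0.25, 0, 0], [0, 0, 0], 0], [[0.25, 0, 0], [0, 0, 0], 0], [[0, 0, 0], [0, 0, 0], 0]])

```text
time_s: 32.9
eef_pos: [300.1, -473.6, 221.7]
ee_rot: [-0.001, 0.011, 1.0, 0.001]
force: [-0.2, 0.7, 0.1]
grip_width: 0.0
grip_force: 0.0
```

```bash
python3 - <<'E'
from h import *
s,e,r=st();t=T(e);print(t,s['joints'])
b=shot('top','t11',(310,150,455,275),4.8);shot('side','s11',(255,300,345,355),8)
a=cv2.imread('pics/t11.png');b=cv2.resize(cv2.imread('pics/s11.png'),(420,257))
a=cv2.resize(cv2.imread('pics/raw_t11.png')[200:325,310:455],(380,328),interpolation=cv2.INTER_CUBIC)
a2=cv2.resize(cv2.imread('pics/raw_t11.png')[205:255,395:445],(340,340),interpolation=cv2.INTER_CUBIC)
c=np.zeros((600,800,3),np.uint8);c[:257,:420]=b;c[:340,430:770]=a2;c[262:590,:380]=a;cv2.imwrite('pics/c11.png',c)
E
```

```text
[-269.417 -110.45   221.678] [-1.214  0.4    1.401 -0.001  1.343 -2.763]
```

View pics/c11.png

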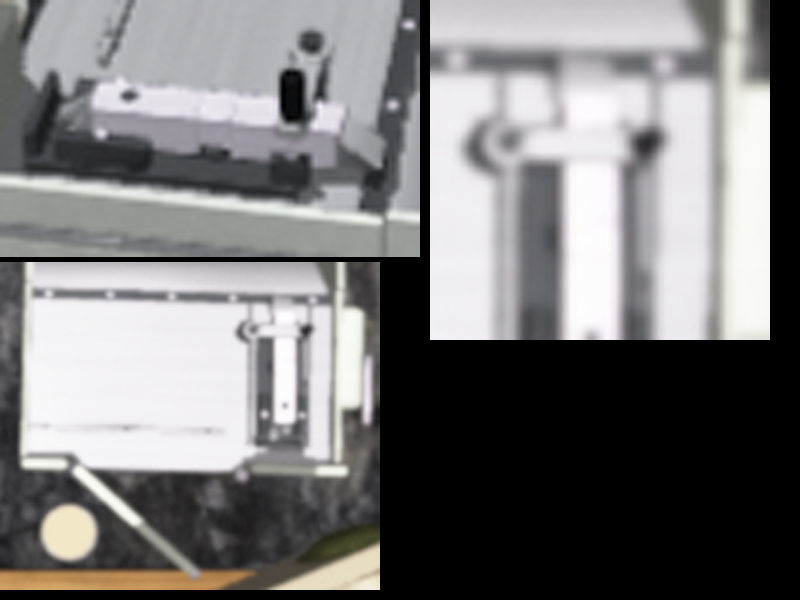

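servo_tool(deltas=[[[0, 0, 0], [0, 0, 0.091], 0], [[0, 0, 0], [0, 0, 0.091], 0], [[0, 0, 0], [0, 0, 0.091], 0], [[0, 0, 0], [0, 0, 0.091], 0], [[0, 0, 0], [0, 0, 0.091], 0], [[0, 0, 0], [0, 0, 0.091], 0]])

```text
time_s: 33.6
eef_pos: [306.2, -473.5, 221.3]
ee_rot: [-0.0, 0.425, 0.905, 0.0]
force: [0.4, -0.4, 0.6]
grip_width: -0.005
grip_force: 0.0
```

servo_tool(deltas=[[[0, 0, 0], [0, 0, 0.091], 0], [[0, 0, 0], [0, 0, 0.091], 0], [[0, 0, 0], [0, 0, 0.091], 0], [[0, 0, 0], [0, 0, 0.091], 0], [[0, 0, 0], [0, 0, 0.09], 0], [[0, 0, 0], [0, 0, 0], 0]])

```text
time_s: 34.2
eef_pos: [306.0, -473.5, 221.3]
ee_rot: [-0.0, 0.713, 0.701, 0.0]
force: [0.5, 0.1, -0.7]
grip_width: -0.003
grip_force: 0.0
```

```bash
python3 - <<'E'
from h import *
s,e,r=st();print(T(e),s['joints'],r,d((-276,32,118)))
h=np.array([-164.5,93.5])
A=np.r_[0.72,np.linspace(.63,0,8)]
p=np.array([[-276,32]]+[h+120*np.array([-np.sin(a),-np.cos(a)])+18*np.array([-np.cos(a),np.sin(a)]) for a in A])
print(p); dd=np.diff(p,axis=0)/200; print(np.c_[dd[:,1],dd[:,0]])
E
```

```text
[-263.516 -110.299  221.274] [-1.205  0.406  1.393  0.     1.343 -1.188] [[ 0.017  1.    -0.   ]
 [ 1.    -0.017  0.   ]
 [ 0.    -0.    -1.   ]] [ 0.711 -0.064  0.517]
[[-276.      32.   ]
 [-257.159   15.152]
 [-249.742    7.141]
 [-241.635   -0.171]
 [-232.904   -6.724]
 [-223.619  -12.467]
 [-213.856  -17.351]
 [-203.693  -21.339]
 [-193.213  -24.397]
 [-182.5    -26.5  ]]
[[-0.084  0.094]
 [-0.04   0.037]
 [-0.037  0.041]
 [-0.033  0.044]
 [-0.029  0.046]
 [-0.024  0.049]
 [-0.02   0.051]
 [-0.015  0.052]
 [-0.011  0.054]]
```

servo_tool(deltas=[[[0.237, -0.02, 0], [0, 0, 0], 0], [[0.237, -0.02, 0], [0, 0, 0], 0], [[0.237, -0.024, 0], [0, 0, 0], 0], [[0, 0, 0.15], [0, 0, 0], 0], [[0, 0, 0.15], [0, 0, 0], 0], [[0, 0, 0.15], [0, 0, 0], 0], [[0, 0, 0.06], [0, 0, 0], 0], [[0, 0, 0], [0, 0, 0], 0]])

```text
time_s: 35.0
eef_pos: [294.6, -330.5, 118.2]
ee_rot: [-0.002, 0.711, 0.703, 0.001]
force: [-0.8, 0.3, 0.9]
grip_width: -0.002
grip_force: 0.0
```

```bash
python3 - <<'E'
from h import *
s,e,r=st();print(T(e),s['force'],s['joints'],d((-257,15,118)))
E
```

```text
[-277.06    32.587  118.159] [-0.796  0.311  0.908] [-1.109  0.27   1.882  0.     0.993 -1.096] [-0.088  0.1    0.   ]
```

servo_tool(deltas=[[[-0.044, 0.05, 0], [0, 0, 0], 0], [[-0.044, 0.05, 0], [0, 0, 0], 0], [[-0.04, 0.037, 0], [0, 0, 0], 0], [[-0.037, 0.041, 0], [0, 0, 0], 0], [[-0.033, 0.044, 0], [0, 0, 0], 0], [[-0.029, 0.046, 0], [0, 0, 0], 0], [[-0.024, 0.049, 0], [0, 0, 0], 0]])

```text
time_s: 35.7
eef_pos: [357.9, -382.9, 120.5]
ee_rot: [0.0, 0.712, 0.702, -0.0]
force: [-1.2, 0.2, 0.8]
grip_width: 0.001
grip_force: 0.5
```

servo_tool(deltas=[[[-0.02, 0.051, 0], [0, 0, 0], 0], [[-0.015, 0.04, 0], [0, 0, 0], 0], [[-0.005, 0.03, 0], [0, 0, 0], 0], [[0, 0, 0], [0, 0, 0], 0]])

```text
time_s: 36.1
eef_pos: [381.8, -391.1, 120.1]
ee_rot: [0.001, 0.712, 0.702, -0.0]
force: [0.2, -0.5, -0.2]
grip_width: -0.001
grip_force: 0.0
```

```bash
python3 - <<'E'
from h import *
s,e,r=st();print(T(e),s['force'])
E
```

```text
[-188.901  -26.792  120.068] [ 0.192 -0.465 -0.197]
```

Almost shut. From here I push in small steps and watch the force.

servo_tool(deltas=[[[0, 0.025, 0], [0, 0, 0], 0], [[0, 0.02, 0], [0, 0, 0], 0], [[0, 0, 0], [0, 0, 0], 0]])

```text
time_s: 36.4
eef_pos: [387.9, -391.3, 119.9]
ee_rot: [-0.002, 0.713, 0.701, -0.002]
force: [-16.3, 0.2, 7.0]
grip_width: -0.004
grip_force: 8.8
```

servo_tool(deltas=[[[0, 0.02, 0], [0, 0, 0], 0], [[0, 0.01, 0], [0, 0, 0], 0], [[0, 0, 0], [0, 0, 0], 0]])

```text
time_s: 36.7
eef_pos: [388.4, -391.3, 119.8]
ee_rot: [-0.008, 0.713, 0.701, -0.005]
force: [-54.4, 4.3, 19.8]
grip_width: 0.0
grip_force: 27.3
```

```bash
python3 - <<'E'
from h import *
s,e,r=st();print(T(e),s['force'])
E
```

```text
[-182.378  -26.855  119.809] [-54.422   4.312  19.789]
```

servo_tool(deltas=[[[0, -0.06, 0], [0, 0, 0], 0], [[0, -0.15, 0], [0, 0, 0], 0], [[0, -0.15, -0.1], [0, 0, 0], 0], [[0, 0, -0.2], [0, 0, 0], 0], [[0, 0, -0.2], [0, 0, 0], 0], [[-0.2, 0, 0], [0, 0, 0], 0], [[-0.2, 0, 0], [0, 0, 0], 0], [[-0.2, 0, 0], [0, 0, 0], 0]])

```text
time_s: 37.5
eef_pos: [322.2, -511.4, 220.2]
ee_rot: [0.001, 0.713, 0.701, -0.0]
force: [0.7, -0.4, 0.9]
grip_width: 0.003
grip_force: 0.0
```

```bash
python3 - <<'E'
from h import *
s,e,r=st();print(T(e),s['force'],s['time_s'])
shot('top','t12');shot('side','s12')
a=cv2.resize(cv2.imread('pics/raw_t12.png')[200:325,310:455],(464,400),interpolation=cv2.INTER_CUBIC)
b=cv2.resize(cv2.imread('pics/raw_s12.png')[245:395,212:412],(400,300),interpolation=cv2.INTER_CUBIC)
c=np.zeros((600,800,3),np.uint8);c[:300,:400]=b;c[200:,336:]=a;c[:300,:336]=b[:,:336];cv2.imwrite('pics/c12.png',c)
E
```

```text
[-246.729 -147.879  220.244] [ 0.717 -0.438  0.892] 37.5
```

View pics/c12.png

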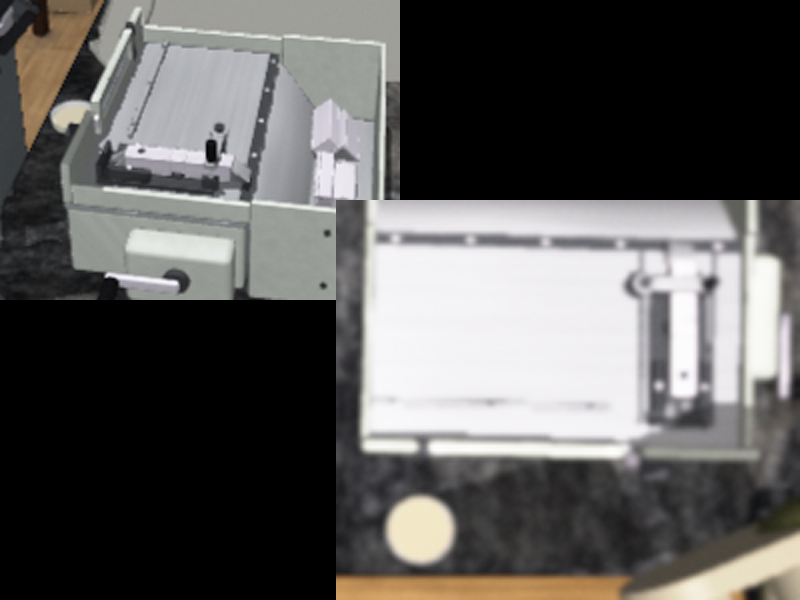

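The door lies flush with the panels at (530,450), the keeper crosses the knife at (670,283), and the deck is clear. All the offcuts are in the chute and the petri dish has not moved.

```bash
python3 -c "
from rig import ctrl; print(ctrl.finish_job())"
```

```text
the job is handed in; nothing more can be done
None
```

The job is handed in: all four offcuts are in the chute, the knife is reversed and seated with its unused edge to the chute, the keeper is back across it on its stop, and the guard door was pushed to its stop and stayed shut. It took about 38 s, and the last pictures showed nothing out of place.

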